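Stroke the spring contacts of a module test nest

TASK

Before the next battery module is set in the test nest, check that its five spring contacts move freely: with the gripper shut, run the fingertips lightly along the row of brass contact heads, beginning at the end with the round cable socket and ending at the other, so that each head in turn dips a few millimetres and springs back. Keep the fingertips down along the row instead of lifting away between heads, push no head all the way to its stop and pull none up, and leave everything else on the nest and the bench where it is.

Things in the scene. Friction and masses are not known exactly. Their poses are not given: they have to be found in the camera images.
- nest: Module test nest, screwed down: aluminium base plate 12 mm thick, x -75 to 75, y -115 to 150 mm; on it a black contact bar 40 mm wide (x), 186 mm long, top at z = 40 mm. On the bar, in line at x = 0, stand five brass contact heads: y = 72 (head 1), 36, 0, -36, -72 mm (head 5). Origin: plate's underside, below head 3. y runs along the row from head 5 to head 1; z up
- socket (a point): Top centre of the grey block (44 x 28 mm, 48 mm high) that carries the round cable socket, at the nest's y = 130 mm: it stands beyond head 1 and marks the end to begin at. The socket itself reaches y = 153 mm
- rest (a point): Top centre of one of the four corner rests (x = +-52, y = +-88 mm in the nest): white blocks 30 x 30 mm, top 60 mm above the bench, with aluminium guides 6 mm thick on their two outer sides, up to 80 mm
- head1_top (a point): Top of the round dome (radius 7 mm) of contact head 1 (next to the socket); 66 mm above the bench when up; moves down with the head
- head2_top (a point): Top of the round dome (radius 7 mm) of contact head 2; 66 mm above the bench when up; moves down with the head
- head3_top (a point): Top of the round dome (radius 7 mm) of contact head 3; 66 mm above the bench when up; moves down with the head
- head4_top (a point): Top of the round dome (radius 7 mm) of contact head 4; 66 mm above the bench when up; moves down with the head
- head5_top (a point): Top of the round dome (radius 7 mm) of contact head 5 (far end); 66 mm above the bench when up; moves down with the head
- head1 (a joint): How far contact head 1 is pushed down (m): 0 up, 0.008 on its stop; springs back by itself. Spring 1.5 N per mm, no preload: a dip of 2 to 4 mm takes 3 to 6 N. The dome is slippery: shut fingertips sliding level along the row 2 to 3 mm below the tops ride over it and press it down. Over 1 mm counts as a dip, over 7.5 mm as on its stop
- head2 (a joint): How far contact head 2 is pushed down (m): 0 up, 0.008 on its stop; springs back by itself. Spring 1.5 N per mm, no preload: a dip of 2 to 4 mm takes 3 to 6 N. The dome is slippery: shut fingertips sliding level along the row 2 to 3 mm below the tops ride over it and press it down. Over 1 mm counts as a dip, over 7.5 mm as on its stop
- head3 (a joint): How far contact head 3 is pushed down (m): 0 up, 0.008 on its stop; springs back by itself. Spring 1.5 N per mm, no preload: a dip of 2 to 4 mm takes 3 to 6 N. The dome is slippery: shut fingertips sliding level along the row 2 to 3 mm below the tops ride over it and press it down. Over 1 mm counts as a dip, over 7.5 mm as on its stop
- head4 (a joint): How far contact head 4 is pushed down (m): 0 up, 0.008 on its stop; springs back by itself. Spring 1.5 N per mm, no preload: a dip of 2 to 4 mm takes 3 to 6 N. The dome is slippery: shut fingertips sliding level along the row 2 to 3 mm below the tops ride over it and press it down. Over 1 mm counts as a dip, over 7.5 mm as on its stop
- head5 (a joint): How far contact head 5 is pushed down (m): 0 up, 0.008 on its stop; springs back by itself. Spring 1.5 N per mm, no preload: a dip of 2 to 4 mm takes 3 to 6 N. The dome is slippery: shut fingertips sliding level along the row 2 to 3 mm below the tops ride over it and press it down. Over 1 mm counts as a dip, over 7.5 mm as on its stop
- spare_contact: Loose spare brass contact, 18 mm flange, 29 mm high, standing on the nest's base plate beside the bar (x about +45 mm of the nest). Origin: centre of its underside. Leave alone
- thumb_nut: Loose round steel thumb nut, 22 mm in diameter, 12 mm high, lying on the base plate on the other side of the bar (x about -45 mm). Origin: centre of its underside. Leave alone
- cell_a: Loose blue battery cell standing on the bench, 32 mm in diameter, 70 mm high. Origin: centre of its underside. Leave alone
- cell_b: The same as cell_a, another one. Leave alone
- paste_tin: Loose flat tin of solder paste, 66 mm in diameter, 20 mm high. Origin: centre of its underside. Leave alone
- pliers: Loose combination pliers, 180 mm long, lying flat, 16 mm high, black and green grips. Origin: on the bench below their middle; jaws to +x. Leave alone
- screwdriver: Loose screwdriver, 190 mm long, lying on the bench at the robot's right; origin under its middle part, tip to +x. Leave alone

How it is judged:
By the outcome, as a careful person would: the job done as asked, in the order asked, and still so for the second after the job is handed in, with the robot touching nothing.
It also fails if it takes over 38 s, if anything falls off the work surface, if the arm or the gripper's body presses on something with over 40 N, if the wrist force passes 120 N, or if a joint passes its speed limit or range.

ROBOT

A 6-joint arm with a two-finger parallel gripper is mounted at the origin on the work surface. World frame = base frame: x ahead of the robot, y to its left, z up, the work surface at z = 0. Lengths are in m, angles in rad, forces in N, time in s.
With the tool pointing down it reaches from about 0.35 to 0.975 m from the base axis. Payload 4.9 kg.
Tool frame: the origin (TCP) lies between the finger pads, 19 mm behind the fingertips; this is the grasp point; z points along the fingers, y is the line along which they close (so a half turn about z gives the same grasp; the last joint's range is limited). The gripper opens to 85 mm and grips with 20 to 120 N. Pads are 22 mm wide; open, the fingers measure 114 mm over their backs; the gripper's body (76 mm by 85 mm) begins 54 mm behind the grasp point. The pads swing forward as they close: fully open they stand 13 mm farther back than shut.
Start: joints at [1.177, 0.053, 1.613, -0, 1.476, -0.119], TCP at [0.17, 0.602, 0.25] pointing down, gripper open.
Joint ranges: [-3.01, 3.01], [-1.01, 2.22], [0.06, 2.58], [-1.02, 4.17], [0.09, 2.62], [-3.14, 3.14]. Speed limits (rad/s): [2.57, 2.57, 3.14, 3.14, 3.14, 3.14].

INTERFACE

Orientations are given as a rotation vector (axis times angle).
In Python, from station import ctrl gives the robot as it stands. The module is installed in compiled form; this text tells all that it offers.
- The arm moves only by the tool jog_arm, never from a script. Its argument "deltas" is a list of rows, each a list of 3 entries, a list of its own where there are three numbers: the closure, from -1 (fully open) to 1 (shut), then the shift along the world's x, y, z scaled (see below), then the turn, a rotation vector about the world's x, y, z scaled (see below). A call has 1 to 12 rows; each row is the pose to reach, as a shift and turn from the pose commanded when the call began, turning the shorter way round; what a row does not reach only later rows make up. The controller multiplies each number of a shift by 0.4 m and each number of a turn by 180 degrees. A row lasts 1/12 s, in which the tool goes at most 41.7 mm and 7.16 degrees, less where a joint would pass 70% of its speed; a pose out of reach is approached as far as the arm can. A call with a number of a shift or a turn outside -1 to 1 is refused whole. A call with a gripper value outside its range is refused whole. The fingers move at their own pace and stop on an object; "squeeze" is the grip in N (left out, the last holds). Time passes only in rows, so rows that repeat a pose let the fingers close. It gives the time, the measured TCP pose, the force, the opening and the grip force at its end, in the units of the state.
- ctrl.get_obs(): the state, without advancing time (a new reading comes with each control period).
- ctrl.get_image(name): name is "scene" or "side" or "wrist"; returns the picture (400x640x3 uint8, red, green, blue); there is no depth.
- ctrl.get_calibration(name): a dict with "K" (3x3 intrinsics, pixels), "extrinsics" (4x4, takes a point from world to camera coordinates). Camera axes: x right, y down, z forward; pixel columns grow to the right and rows downward; lengths in m; the calibration is good to about 2 mm. A picture is of the moment at which its call begins: read the wrist's pose just before it. get_calibration takes no time and is no camera call; for the wrist camera it gives the pose at the moment of the call.
- ctrl.finish_job(): hands the job in; it is judged then, once.
The state is a dict: "t": time; "q": joint angles; "dq": joint speeds; "effort": joint torques, N m; "tool_pos": TCP position; "tool_rot": TCP orientation; "contact_force": force on the tool from outside, world axes, zero at the start; "wrist_torque": the same for the moment, N m; "opening": finger opening in m; "grip_force": force on a finger pad.
Only numpy, scipy, OpenCV 4.12 (cv2) and the standard library are available. Lean on these libraries where they do the work, as an engineer would, in place of code of your own. Each camera call takes 0.05 s, during which the arm holds its last target. There are 200 camera calls.

## Working session

There is one attempt and no reset: what is moved stays moved. The work goes in short steps, Python scripts to look and compute and a tool call to move; the robot and the scene stay as the last step left them, time stands still between calls to the robot, and variables do not carry over. Pictures are saved under pics/ and viewed, at most 10 in all, crops included, and the job is handed in when it is done.

Besides the shell and the picture viewer there is one more tool, called after "Emit:" as name(argument=value, ...) on one line, values as JSON. jog_arm: Moves the arm, as the interface text tells. Its arguments: {"type":"object","properties":{"deltas":{"type":"array","items":{"type":"array"}},"squeeze":{"type":"number"}},"required":["deltas"]}

```bash
mkdir -p pics; cat > h.py <<'E'
import numpy as np, cv2
from station import ctrl
def snap(n,f):
    c=ctrl.get_calibration(n); im=ctrl.get_image(n)
    cv2.imwrite('pics/'+f+'.png',cv2.cvtColor(im,cv2.COLOR_RGB2BGR))
    np.savez('pics/'+f+'.npz',K=c['K'],E=c['extrinsics']); return im
def P(f):
    d=np.load('pics/'+f+'.npz'); return d['K'],d['E']
def proj(f,X):
    K,E=P(f); X=np.atleast_2d(X); c=X@E[:3,:3].T+E[:3,3]; u=c@K.T; return u[:,:2]/u[:,2:]
def plane(f,uv,z):
    K,E=P(f); R=E[:3,:3]; o=-R.T@E[:3,3]; d=R.T@np.linalg.inv(K)@[uv[0],uv[1],1]; return o+d*(z-o[2])/d[2]
def tri(obs):
    A=np.zeros((3,3));b=np.zeros(3)
    for f,uv in obs:
        K,E=P(f);R=E[:3,:3];o=-R.T@E[:3,3];d=R.T@np.linalg.inv(K)@[uv[0],uv[1],1];d/=np.linalg.norm(d)
        M=np.eye(3)-np.outer(d,d);A+=M;b+=M@o
    return np.linalg.solve(A,b)
E
python3 -c "
from h import *
np.set_printoptions(precision=4,suppress=True)
for n in ['scene','side']:snap(n,n+'0')
o=ctrl.get_obs();print(o)
for n in ['scene0','side0']:
  K,E=P(n);print(K[0,0],-E[:3,:3].T@E[:3,3])
"
```

```text
{'t': 0.1, 'q': array([ 1.177 ,  0.0533,  1.6142,  0.    ,  1.476 , -0.119 ]), 'dq': array([ 0.0003, -0.0025, -0.0016, -0.0005,  0.0001, -0.0003]), 'effort': array([  0.0006, -39.4904, -37.1363,  -0.0001,   0.0039,  -0.    ]), 'tool_pos': array([0.1694, 0.601 , 0.2489]), 'tool_rot': array([-0.4302, -3.1115,  0.0029]), 'contact_force': array([ 0.1609,  1.1021, -0.8471]), 'wrist_torque': array([-0.0115, -0.0663,  0.0479]), 'grip_force': 0.0, 'opening': 0.08556571373483776}
411.1330297174482 [ 1.1094 -0.1071  0.9483]
393.8364846271956 [ 0.2911 -0.9569  0.92  ]
```

View pics/scene0.png

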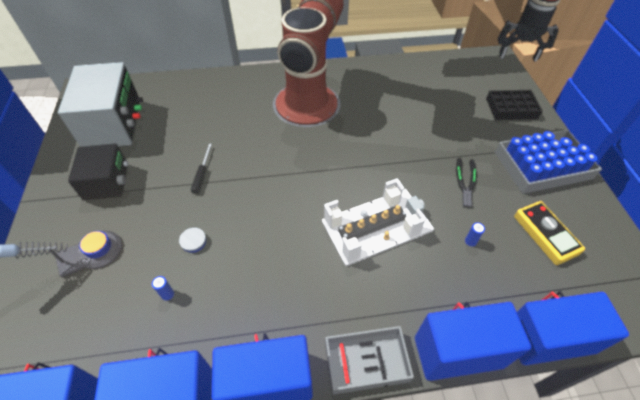

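View pics/side0.png

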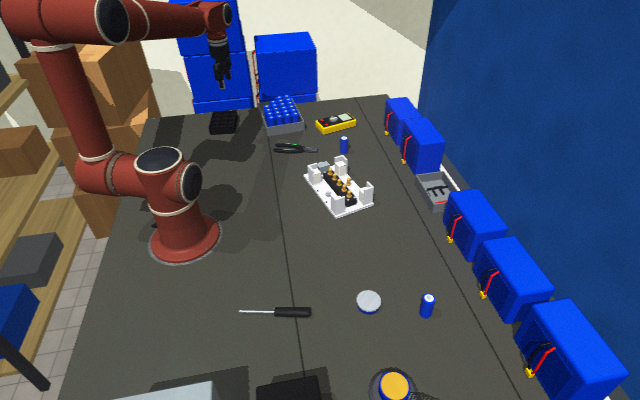

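The nest shows at scene px ≈(375,222), with the heads running from (349,229) to (398,210) and the grey socket at (417,204), i.e. the +y end. In the side view the socket is at about (322,167).

```bash
python3 -c "
from h import *
np.set_printoptions(precision=4,suppress=True)
for uv in [(349,229),(361,225),(373,220),(385,215),(398,210)]: print(plane('scene0',uv,.062))
print(plane('scene0',(417,204),.048), plane('side0',(322,167),.048))
for f,b in [('scene0',(320,170,445,270)),('side0',(295,145,385,225))]:
  im=cv2.imread('pics/'+f+'.png');x0,y0,x1,y1=b;c=im[y0:y1,x0:x1]
  cv2.imwrite('pics/c_'+f+'.png',cv2.resize(c,None,fx=6,fy=6,interpolation=2))
a=cv2.imread('pics/c_scene0.png');b=cv2.imread('pics/c_side0.png')
h=600;r=lambda i:cv2.resize(i,(400,int(i.shape[0]*400/i.shape[1])))
a,b=r(a),r(b);H=max(len(a),len(b));p=lambda i:cv2.copyMakeBorder(i,0,H-len(i),0,0,0)
cv2.imwrite('pics/cc.png',np.hstack([p(a),p(b)]))
T=ctrl.get_calibration('wrist');E=T['extrinsics'];print(-E[:3,:3].T@E[:3,3],E[:3,:3],T['K'][0,0])
"
```

```text
[0.5642 0.0447 0.062 ]
[0.5566 0.0774 0.062 ]
[0.5458 0.1113 0.062 ]
[0.5348 0.1458 0.062 ]
[0.5239 0.1835 0.062 ]
[0.5024 0.2443 0.048 ] [0.4927 0.2213 0.048 ]
[0.0991 0.6213 0.3733] [[ 0.2705  0.9627 -0.0021]
 [ 0.9216 -0.2583  0.2898]
 [ 0.2785 -0.0804 -0.9571]] 319.4212776063519
```

View pics/cc.png

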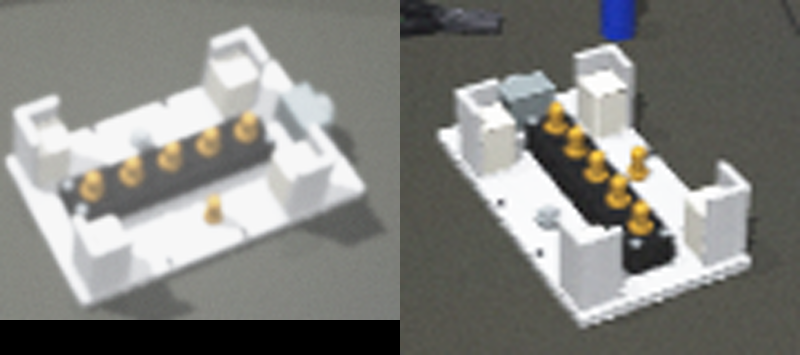

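Measured: the row runs along (-0.28, 0.96), a yaw of about 16°, with head 3 near (0.546, 0.111). I'll shut the fingers, turn the tool by +32° and go there for closer views.

Emit:
jog_arm(deltas=[[1, [0.25, -0.25, 0], [0, 0, 0.09]], [1, [0.5, -0.55, 0], [0, 0, 0.177]], [1, [0.5, -0.55, 0], [0, 0, 0.177]], [1, [0.5, -0.55, 0], [0, 0, 0.177]], [1, [0.5, -0.55, 0], [0, 0, 0.177]], [1, [0.5, -0.55, 0], [0, 0, 0.177]], [1, [0.5, -0.55, 0], [0, 0, 0.177]], [1, [0.5, -0.55, 0], [0, 0, 0.177]]], squeeze=30)

```text
t: 0.77
tool_pos: [0.372, 0.3779, 0.2495]
tool_rot: [-0.434, 3.111, -0.003]
contact_force: [0.1, 0.4, 0.2]
opening: -0.0003
grip_force: 0.0
```

Emit:
jog_arm(deltas=[[1, [0.5, -0.5, 0], [0, 0, 0]], [1, [0.5, -0.5, 0], [0, 0, 0]], [1, [0.5, -0.5, 0], [0, 0, 0]], [1, [0.5, -0.5, 0], [0, 0, 0]], [1, [0.5, -0.5, 0], [0, 0, 0]], [1, [0.5, -0.5, 0], [0, 0, 0]], [1, [0.5, -0.5, 0], [0, 0, 0]], [1, [0.5, -0.5, 0], [0, 0, 0]], [1, [0.5, -0.5, 0], [0, 0, 0]], [1, [0.5, -0.5, 0], [0, 0, 0]], [1, [0.5, -0.5, 0], [0, 0, 0]]])

```text
t: 1.68
tool_pos: [0.5687, 0.1825, 0.2497]
tool_rot: [0.442, -3.11, -0.0]
contact_force: [-0.5, 0.9, -0.1]
opening: -0.0001
grip_force: 0.0
```

```bash
python3 -c "
from h import *
snap('wrist','w1');o=ctrl.get_obs();print(o['t'],o['tool_pos'],o['tool_rot'],o['opening'],o['contact_force'])"
```

```text
1.7333 [0.56867099 0.18264321 0.24984142] [ 4.43001088e-01 -3.10977895e+00 -3.18409423e-04] -0.00010798744946516849 [-0.65615875  0.21257088 -0.26489493]
```

Emit:
jog_arm(deltas=[[1, [-0.05, 0.2, 0], [0, 0, 0]], [1, [-0.05, 0.2, 0], [0, 0, 0]], [1, [-0.05, 0.2, 0], [0, 0, 0]], [1, [-0.05, 0.2, 0], [0, 0, 0]], [1, [-0.05, 0.2, 0], [0, 0, 0]], [1, [-0.05, 0.2, 0], [0, 0, 0]]])

```text
t: 2.23
tool_pos: [0.5494, 0.2612, 0.25]
tool_rot: [-0.44, 3.111, -0.001]
contact_force: [-0.1, -0.7, 0.2]
opening: 0.0003
grip_force: 0.0
```

```bash
python3 -c "
from h import *
snap('wrist','w2');o=ctrl.get_obs();print(o['t'],o['tool_pos'],o['tool_rot'],o['opening'],o['contact_force'])"
```

```text
2.2833 [0.54958876 0.26092618 0.25004178] [-4.39430327e-01  3.11066569e+00 -4.50729005e-04] -8.899503605410264e-05 [ 0.27194266 -0.72881789 -0.06426324]
```

View pics/w1.png

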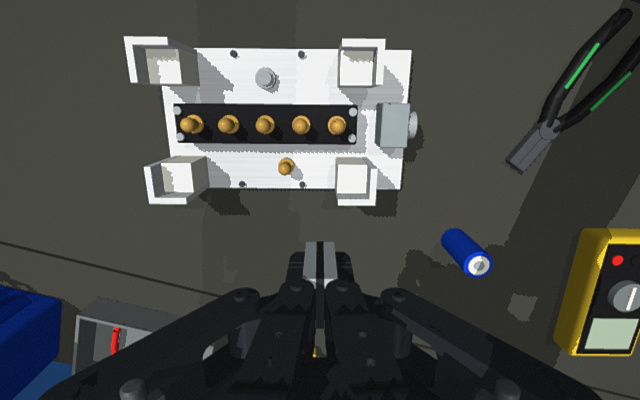

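View pics/w2.png

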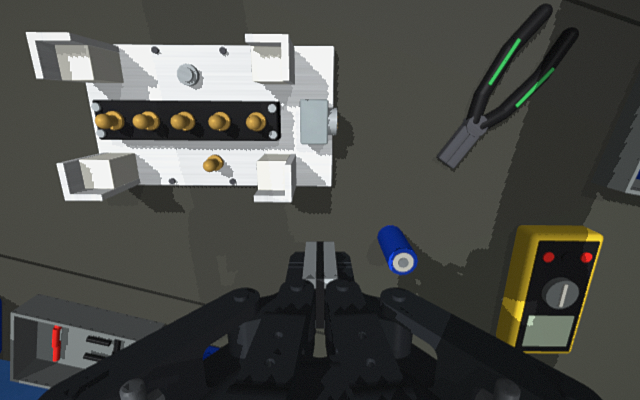

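The wrist views show the row level, with the socket at the right: w1 heads at (337…191,125), w2 heads at (256…109,121). Next I locate the dome centres precisely.

```bash
cat > fit.py <<'E'
from h import *
from scipy.optimize import least_squares
np.set_printoptions(precision=4,suppress=True)
G={'w1':[(337,125),(300,125),(264,125),(228,124),(191,124)],'w2':[(256,121),(219,121),(182,121),(145,121),(108,121)]}
D={};tiles=[]
for f,g in G.items():
    im=cv2.imread('pics/'+f+'.png');h=cv2.cvtColor(im,cv2.COLOR_BGR2HSV)
    m=((h[...,0]>8)&(h[...,0]<32)&(h[...,1]>110)&(h[...,2]>70)).astype(np.uint8)
    x0=g[4][0]-20;c=im[95:155,x0:x0+190];c=cv2.resize(c,None,fx=4,fy=4,interpolation=2)
    D[f]=[]
    mm=cv2.resize(m*255,None,fx=4,fy=4,interpolation=1)
    for u,v in g:
        U,V=4*u,4*v; w=cv2.GaussianBlur(cv2.cvtColor(cv2.resize(im,None,fx=4,fy=4,interpolation=2),cv2.COLOR_BGR2GRAY),(5,5),0)[V-60:V+60,U-60:U+60]
        ci=cv2.HoughCircles(w,cv2.HOUGH_GRADIENT,1,100,param1=80,param2=8,minRadius=25,maxRadius=36)
        ys,xs=np.nonzero(m[v-15:v+16,u-18:u+19]);print(f,(u,v),'mask x',xs.min()+u-18,xs.max()+u-18,'y',ys.min()+v-15,ys.max()+v-15, ci[0,0]/4 if ci is not None else None)
        p=((ci[0,0,:2]+[U-60,V-60])/4 -.375) if ci is not None else np.array([u,v],float)
        D[f].append(p); cv2.circle(c,tuple(np.int32((p-[x0,95])*4+2)),28,(0,0,255),1)
    tiles.append(c)
cv2.imwrite('pics/det.png',np.vstack(tiles))
for i in range(5):
    X=tri([(f,D[f][i]) for f in D]);print('head',i+1,X,[plane(f,D[f][i],.059)[:2] for f in D])
E
python3 fit.py
```

```text
w1 (337, 125) mask x 327 345 y 116 134 [14.875 14.625  8.85 ]
w1 (300, 125) mask x 292 310 y 115 133 [16.125 14.375  8.85 ]
w1 (264, 125) mask x 255 274 y 115 133 [16.625 14.875  8.85 ]
w1 (228, 124) mask x 218 238 y 115 133 [13.125 14.875  8.575]
w1 (191, 124) mask x 180 203 y 114 133 [17.125 14.375  8.85 ]
w2 (256, 121) mask x 246 265 y 112 130 [12.875 16.375  7.675]
w2 (219, 121) mask x 208 229 y 112 130 [11.875 15.875  7.7  ]
w2 (182, 121) mask x 170 194 y 111 130 [11.375 15.125  7.975]
w2 (145, 121) mask x 132 158 y 111 129 [10.125 14.625  7.55 ]
w2 (108, 121) mask x 95 123 y 111 129 [18.875 13.625  8.575]
head 1 [0.5144 0.1836 0.0547] [array([0.5135, 0.1831]), array([0.5146, 0.1846])]
head 2 [0.5232 0.1503 0.0628] [array([0.5229, 0.15  ]), array([0.5243, 0.1494])]
head 3 [0.5318 0.1188 0.0696] [array([0.5329, 0.1173]), array([0.5337, 0.1146])]
head 4 [0.542  0.0822 0.0649] [array([0.5426, 0.0806]), array([0.5435, 0.0792])]
head 5 [0.553  0.0455 0.0463] [array([0.551 , 0.0501]), array([0.5501, 0.0531])]
```

View pics/det.png

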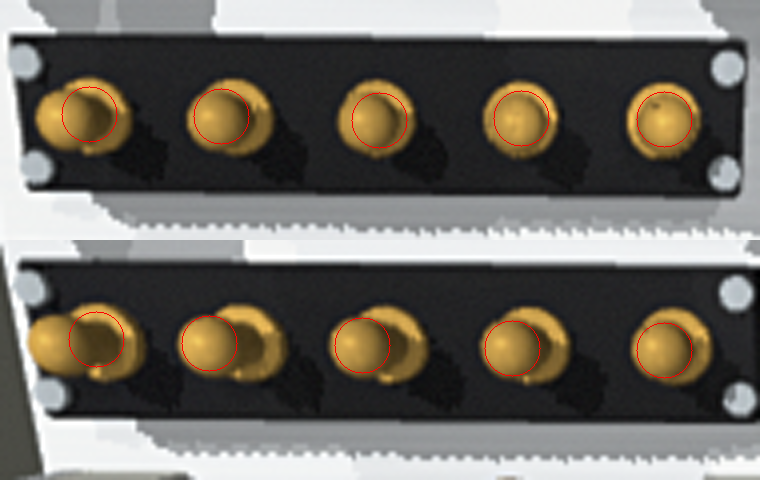

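The Hough circles are good except on head 5, where they caught the flange. I'll use the dome left edges plus the radius and fit the row model (36 mm pitch) with z left free.

```bash
cat > fit2.py <<'E'
from h import *
from scipy.optimize import least_squares
np.set_printoptions(precision=4,suppress=True)
O={'w1':{4:(225.2,124.2),5:(187.3,124.4),1:(337,124.6),2:(301,124.4)},
   'w2':{1:(253.4,122),2:(215.5,121.6),3:(177.6,121.3),4:(139.6,121.3),5:(102.2,121.2)}}
def heads(p): return np.array([[p[0]-np.sin(p[2])*y,p[1]+np.cos(p[2])*y,p[3]] for y in (.072,.036,0,-.036,-.072)])
def res(p,fs=('w1','w2')):
    H=heads(p);return np.concatenate([(proj(f,H[i-1])[0]-uv) for f in fs for i,uv in O[f].items()])
r=least_squares(res,[.533,.117,.26,.059],loss='soft_l1');p=r.x
print('pose',p,'yawdeg',np.degrees(p[2]));print(res(p).reshape(-1,2))
for f in O:
  q=least_squares(lambda a:res([*a,.059],(f,)),p[:3]).x;print(f,q)
print(heads(p));s=[p[0]-np.sin(p[2])*.13,p[1]+np.cos(p[2])*.13,.048]
print('socket',s,[proj(f,s)[0] for f in ('w1','w2')])
for f in ('scene0','side0'): print(f,proj(f,heads(p)))
o=ctrl.get_obs();print(o['tool_pos'],o['tool_rot'])
E
python3 fit2.py
```

```text
pose [0.5337 0.1153 0.2796 0.0614] yawdeg 16.01728076912716
[[-0.2416  0.5363]
 [-0.0257  0.1839]
 [ 0.9438  0.5932]
 [-0.7069  0.6409]
 [-0.2359 -0.6841]
 [-0.0702 -0.3896]
 [ 0.0942 -0.1951]
 [ 0.3572 -0.3006]
 [ 0.0188 -0.3061]]
w1 [0.5335 0.1149 0.2815]
w2 [0.5344 0.1144 0.2762]
[[0.5138 0.1845 0.0614]
 [0.5237 0.1499 0.0614]
 [0.5337 0.1153 0.0614]
 [0.5436 0.0807 0.0614]
 [0.5535 0.0461 0.0614]]
socket [np.float64(0.4977989098790748), np.float64(0.24029370806037334), 0.048] [array([395.3907, 124.503 ]), array([314.1918, 120.6975])]
scene0 [[397.3832 206.9937]
 [385.5488 211.5145]
 [373.5083 216.114 ]
 [361.2564 220.7942]
 [348.7874 225.5574]]
side0 [[329.4212 169.1152]
 [334.0302 174.3605]
 [338.803  179.7922]
 [343.7484 185.4204]
 [348.876  191.2558]]
[0.5496 0.2609 0.25  ] [-0.4394  3.1107 -0.0005]
```

The fit gives head 3 at (0.534, 0.115), yaw 16.0°, and a dome centre height of 61 mm against the stated 59 mm, which is within calibration. The predicted socket falls at w1 (395,125), where it is seen, and the tool's y axis already lies along the row. I'll descend at nest y ≈ 97, between head 1 and the socket block.

Emit:
jog_arm(deltas=[[1, [-0.106, -0.132, 0], [0, 0, 0]], [1, [-0.106, -0.132, 0], [0, 0, 0]], [1, [-0.106, -0.132, 0], [0, 0, 0]], [1, [-0.106, -0.132, -0.08], [0, 0, 0]], [1, [-0.106, -0.132, -0.16], [0, 0, 0]], [1, [-0.106, -0.132, -0.24], [0, 0, 0]], [1, [-0.106, -0.132, -0.31], [0, 0, 0]], [1, [-0.106, -0.132, -0.35], [0, 0, 0]], [1, [-0.106, -0.132, -0.375], [0, 0, 0]], [1, [-0.106, -0.132, -0.375], [0, 0, 0]], [1, [-0.106, -0.132, -0.375], [0, 0, 0]]])

```text
t: 3.2
tool_pos: [0.5077, 0.2085, 0.1005]
tool_rot: [-0.439, 3.11, 0.0]
contact_force: [0.1, 1.1, 0.6]
opening: 0.0
grip_force: 0.0
```

```bash
cat > st.py <<'E'
from h import *
np.set_printoptions(precision=4,suppress=True)
o=ctrl.get_obs();t=o['tool_pos'];d=t[:2]-[.534,.1148];a=np.radians(16)
print(round(o['t'],2),t,o['tool_rot'],'F',o['contact_force'],'nest x,y mm',1e3*(d@[np.cos(a),np.sin(a)]),1e3*(d@[-np.sin(a),np.cos(a)]),'tip',1e3*t[2]-19)
E
python3 -c "
from h import *
im=snap('side','s2');K,E=P('side0')
im2=snap('wrist','w3');c=cv2.cvtColor(im[130:230,280:400],cv2.COLOR_RGB2BGR);c2=cv2.cvtColor(im2[60:310,160:480],cv2.COLOR_RGB2BGR)
cv2.imwrite('pics/s2w3.png',np.hstack([cv2.resize(c,(400,333),interpolation=2),cv2.resize(c2,(400,333))[:333]]))"; python3 st.py
```

```text
3.3 [0.5087 0.2089 0.102 ] [-0.4393  3.1073  0.0006] F [ 1.1164  0.4511 -0.6712] nest x,y mm 1.6075748533623706 97.46347135420842 tip 83.03350778737713
```

View pics/s2w3.png

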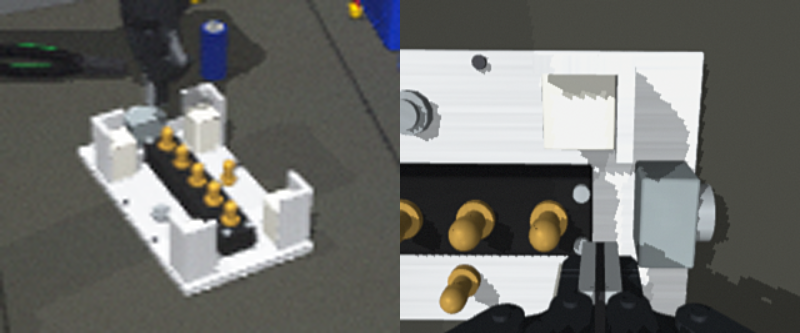

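The tips stand in the gap between head 1 and the socket block, clear on both sides. In w3 head 1's dome is at about (276,236) and head 2's at about (216,234). This near view serves as a check on the fit.

```bash
python3 -c "
from h import *
np.set_printoptions(precision=4,suppress=True)
im=cv2.imread('pics/w3.png')[190:270,150:310]
b=cv2.resize(im,None,fx=5,fy=5,interpolation=2)
a=np.radians(16)
for y in (.072,.036):
  X=np.array([.534-np.sin(a)*y,.1148+np.cos(a)*y,.059]);u=proj('w3',X)[0];print(u)
  E=P('w3')[1];r=319.4*.007/(E[:3,:3]@X+E[:3,3])[2];cv2.circle(b,tuple(np.int32((u-[150,190])*5+2)),int(5*r),(0,0,255),1)
cv2.imwrite('pics/w3c.png',b)"; python3 st.py
```

```text
[275.0993 234.5808]
[211.4078 234.4327]
3.3 [0.5087 0.2089 0.102 ] [-0.4393  3.1073  0.0006] F [ 1.1164  0.4511 -0.6712] nest x,y mm 1.6075748533623706 97.46347135420842 tip 83.03350778737713
```

View pics/w3c.png

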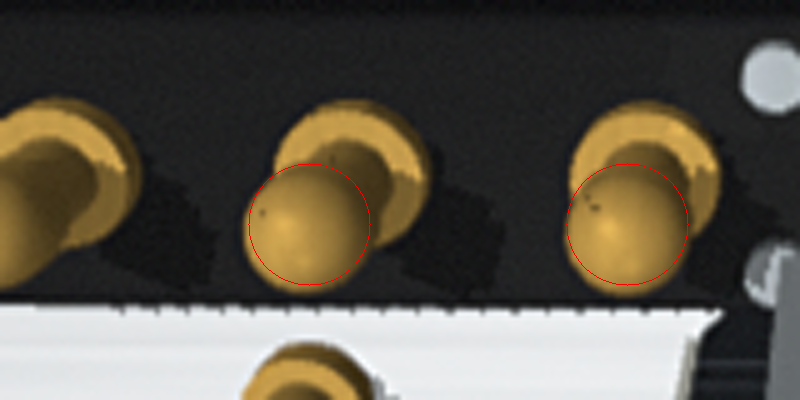

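The fit agrees to about 1 mm. I'll lower to a tip height of 63 mm (3 mm below the tops) in the gap and check the pose.

Emit:
jog_arm(deltas=[[1, [0, 0, -0.015], [0, 0, 0]], [1, [0, 0, -0.03], [0, 0, 0]], [1, [0, 0, -0.045], [0, 0, 0]], [1, [0, 0, -0.045], [0, 0, 0]], [1, [0, 0, -0.045], [0, 0, 0]]])

```text
t: 3.72
tool_pos: [0.5066, 0.2086, 0.0812]
tool_rot: [0.44, -3.109, 0.0]
contact_force: [1.2, 0.4, -0.8]
opening: 0.0
grip_force: 0.0
```

```bash
python3 st.py
```

```text
3.72 [0.5066 0.2086 0.0812] [ 0.4402 -3.1091  0.0003] F [ 1.232   0.3578 -0.8071] nest x,y mm -0.45624523488696683 97.73003950817886 tip 62.2216448652934
```

Emit:
jog_arm(deltas=[[1, [0, 0, 0], [0, 0, 0]]])

```text
t: 3.8
tool_pos: [0.5071, 0.2088, 0.0819]
tool_rot: [0.44, -3.11, 0.0]
contact_force: [-0.1, 1.0, -0.3]
opening: 0.0005
grip_force: 0.0
```

Emit:
jog_arm(deltas=[[1, [0, 0, 0], [0, 0, 0]]])

```text
t: 3.88
tool_pos: [0.5073, 0.2088, 0.0822]
tool_rot: [-0.44, 3.11, 0.0]
contact_force: [-0.1, -0.2, 0.3]
opening: -0.0003
grip_force: 0.0
```

Tip at ≈62.8 mm with free-air force of about zero. I'll slide slowly onto head 1 (26 mm) and read the force.

Emit:
jog_arm(deltas=[[1, [0.0026, -0.009, 0], [0, 0, 0]], [1, [0.0051, -0.018, 0], [0, 0, 0]], [1, [0.0077, -0.027, 0], [0, 0, 0]], [1, [0.0103, -0.036, 0], [0, 0, 0]], [1, [0.0129, -0.045, 0], [0, 0, 0]], [1, [0.0155, -0.054, 0], [0, 0, 0]], [1, [0.018, -0.0625, 0], [0, 0, 0]], [1, [0.018, -0.0625, 0], [0, 0, 0]]])

```text
t: 4.55
tool_pos: [0.5151, 0.183, 0.0825]
tool_rot: [-0.439, 3.11, -0.001]
contact_force: [0.3, -0.5, 2.4]
opening: -0.0
grip_force: 1.4
```

Emit:
jog_arm(deltas=[[1, [0, 0, 0], [0, 0, 0]]])

```text
t: 4.63
tool_pos: [0.515, 0.1832, 0.0825]
tool_rot: [-0.44, 3.109, -0.001]
contact_force: [1.0, -0.9, 3.9]
opening: 0.0001
grip_force: 1.5
```

Emit:
jog_arm(deltas=[[1, [0, 0, 0], [0, 0, 0]]])

```text
t: 4.72
tool_pos: [0.5149, 0.1834, 0.0824]
tool_rot: [-0.44, 3.11, -0.001]
contact_force: [1.1, -1.5, 3.0]
opening: -0.0005
grip_force: 1.6
```

Head 1 is dipped: Fz ≈ 3.1 N, which is about 2.1 mm. I'll carry on with tips 0.5 mm lower, down all along the row, to head 2 and then head 3.

Emit:
jog_arm(deltas=[[1, [0.0031, -0.0108, -0.0005], [0, 0, 0]], [1, [0.0062, -0.0216, -0.001], [0, 0, 0]], [1, [0.0093, -0.0324, -0.0013], [0, 0, 0]], [1, [0.0124, -0.0432, -0.0013], [0, 0, 0]], [1, [0.0155, -0.054, -0.0013], [0, 0, 0]], [1, [0.0186, -0.0648, -0.0013], [0, 0, 0]], [1, [0.0217, -0.0756, -0.0013], [0, 0, 0]], [1, [0.0248, -0.0865, -0.0013], [0, 0, 0]], [1, [0.0248, -0.0865, -0.0013], [0, 0, 0]], [1, [0.0248, -0.0865, -0.0013], [0, 0, 0]]])

```text
t: 5.55
tool_pos: [0.5251, 0.1484, 0.0821]
tool_rot: [-0.44, 3.109, -0.002]
contact_force: [0.2, -1.0, 4.4]
opening: -0.0002
grip_force: 1.8
```

```bash
python3 st.py
```

```text
5.55 [0.5251 0.1484 0.0821] [-0.4397  3.1093 -0.0023] F [ 0.2017 -1.0383  4.3824] nest x,y mm 0.659885200838008 34.71724055510504 tip 63.05763355958803
```

Emit:
jog_arm(deltas=[[1, [0, 0, 0], [0, 0, 0]]])

```text
t: 5.63
tool_pos: [0.5249, 0.1486, 0.082]
tool_rot: [-0.44, 3.109, -0.002]
contact_force: [0.9, -1.7, 3.9]
opening: 0.0004
grip_force: 1.9
```

Head 2 is dipped at about 4 N (2.7 mm). On to head 3, then head 4.

Emit:
jog_arm(deltas=[[1, [0.0031, -0.0108, 0], [0, 0, 0]], [1, [0.0062, -0.0216, 0], [0, 0, 0]], [1, [0.0093, -0.0324, 0], [0, 0, 0]], [1, [0.0124, -0.0432, 0], [0, 0, 0]], [1, [0.0155, -0.054, 0], [0, 0, 0]], [1, [0.0186, -0.0648, 0], [0, 0, 0]], [1, [0.0217, -0.0756, 0], [0, 0, 0]], [1, [0.0248, -0.0865, 0], [0, 0, 0]], [1, [0.0248, -0.0865, 0], [0, 0, 0]], [1, [0.0248, -0.0865, 0], [0, 0, 0]]])

```text
t: 6.47
tool_pos: [0.5349, 0.1137, 0.082]
tool_rot: [-0.44, 3.109, -0.002]
contact_force: [0.7, -1.4, 3.4]
opening: -0.0002
grip_force: 1.8
```

Emit:
jog_arm(deltas=[[1, [0.0031, -0.0108, 0], [0, 0, 0]], [1, [0.0062, -0.0216, 0], [0, 0, 0]], [1, [0.0093, -0.0324, 0], [0, 0, 0]], [1, [0.0124, -0.0432, 0], [0, 0, 0]], [1, [0.0155, -0.054, 0], [0, 0, 0]], [1, [0.0186, -0.0648, 0], [0, 0, 0]], [1, [0.0217, -0.0756, 0], [0, 0, 0]], [1, [0.0248, -0.0865, 0], [0, 0, 0]], [1, [0.0248, -0.0865, 0], [0, 0, 0]], [1, [0.0248, -0.0865, 0], [0, 0, 0]]])

```text
t: 7.3
tool_pos: [0.5449, 0.0791, 0.0821]
tool_rot: [-0.44, 3.109, -0.003]
contact_force: [0.7, -1.3, 3.0]
opening: -0.0001
grip_force: 1.8
```

```bash
python3 st.py
```

```text
7.3 [0.5449 0.0791 0.0821] [-0.4396  3.1093 -0.0026] F [ 0.675  -1.3252  3.0116] nest x,y mm 0.6316442129807542 -37.36305437331384 tip 63.05990201462113
```

Heads 3 and 4 dipped at 3–3.5 N. Next is head 5, then 26 mm beyond it before lifting.

Emit:
jog_arm(deltas=[[1, [0.0031, -0.0108, 0], [0, 0, 0]], [1, [0.0062, -0.0216, 0], [0, 0, 0]], [1, [0.0093, -0.0324, 0], [0, 0, 0]], [1, [0.0124, -0.0432, 0], [0, 0, 0]], [1, [0.0155, -0.054, 0], [0, 0, 0]], [1, [0.0186, -0.0648, 0], [0, 0, 0]], [1, [0.0217, -0.0756, 0], [0, 0, 0]], [1, [0.0248, -0.0865, 0], [0, 0, 0]], [1, [0.0248, -0.0865, 0], [0, 0, 0]], [1, [0.0248, -0.0865, 0], [0, 0, 0]]])

```text
t: 8.13
tool_pos: [0.5548, 0.0444, 0.0821]
tool_rot: [-0.44, 3.109, -0.003]
contact_force: [0.9, -1.8, 3.7]
opening: -0.0001
grip_force: 1.7
```

Emit:
jog_arm(deltas=[[1, [0.0031, -0.0108, 0], [0, 0, 0]], [1, [0.0062, -0.0216, 0], [0, 0, 0]], [1, [0.0093, -0.0324, 0], [0, 0, 0]], [1, [0.0124, -0.0432, 0], [0, 0, 0]], [1, [0.0155, -0.054, 0], [0, 0, 0]], [1, [0.018, -0.0625, 0], [0, 0, 0]], [1, [0.018, -0.0625, 0], [0, 0, 0]], [1, [0.018, -0.0625, 0], [0, 0, 0]]])

```text
t: 8.8
tool_pos: [0.5611, 0.0201, 0.0812]
tool_rot: [0.44, -3.11, -0.0]
contact_force: [-0.1, 0.3, -0.1]
opening: -0.0
grip_force: 0.0
```

Emit:
jog_arm(deltas=[[1, [0, 0, 0.05], [0, 0, 0]], [1, [0, 0, 0.12], [0, 0, 0]], [1, [0, 0, 0.2], [0, 0, 0]], [1, [0, 0, 0.3], [0, 0, 0]], [1, [0, 0, 0.4], [0, 0, 0]], [1, [0, 0, 0.4], [0, 0, 0]], [1, [0, 0, 0.4], [0, 0, 0]], [1, [0, 0, 0.4], [0, 0, 0]]])

```text
t: 9.47
tool_pos: [0.561, 0.0205, 0.2412]
tool_rot: [0.441, -3.11, -0.0]
contact_force: [-0.0, -0.9, -0.8]
opening: -0.0002
grip_force: 0.0
```

```bash
python3 st.py; python3 -c "
from h import *
a=snap('wrist','w9');b=snap('side','s9')
f=lambda i:cv2.cvtColor(i,cv2.COLOR_RGB2BGR)
cv2.imwrite('pics/end.png',np.vstack([cv2.resize(f(a),(480,300)),cv2.resize(f(b[140:225,280:416]),(480,300),interpolation=2)]))"
```

```text
9.47 [0.561  0.0205 0.2412] [ 0.4407 -3.1104 -0.0001] F [-0.0478 -0.9354 -0.7727] nest x,y mm 0.007730605715993309 -98.09972344297384 tip 222.2087256991964
```

View pics/end.png

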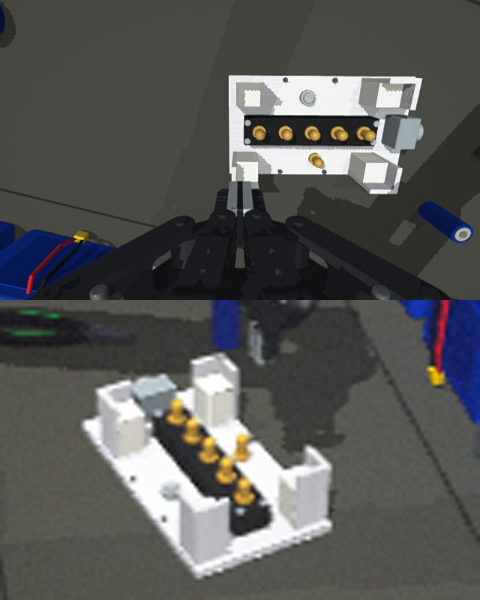

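All five heads are back up (row from (260,133) to (366,135) in the wrist view). The spare contact and the nut stand where they were, and the arm is clear.

```bash
python3 -c "
from station import ctrl;print(ctrl.finish_job())"
```

```text
the job is handed in; nothing more can be done
None
```

The job is handed in: the shut fingertips stayed down from head 1 at the socket end to head 5, each head dipped about 2–3 mm (3–4 N) and sprang back, and nothing else on the nest was disturbed (about 9.5 s of the 38 s used).

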